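Set a cucumber on the slicer and hold its switch on

TASK

Get the slicer ready to cut this cucumber lengthwise: roll it over across the slicer's bed, without lifting or dragging it, until it lies snug and straight along the gauge plate, clear of the blade, and let it lie there. Then turn the spring-return switch dial clockwise past its first two clicks to the third and keep it there: you finish while still holding the dial at the third position against its spring. Do not touch the blade, and leave the bowl, the tumbler and the flask where they stand.

Things in the scene. Friction and masses are not known exactly. Their poses are not given: they have to be found in the camera images.
- slicer: Electric food slicer, white housing, fixed to the table. Origin on the table, below the plane of the gauge plate's face; x runs along the cut from the robot's side to the blade, y from the food bed to the motor, z up; yawed up to 0.3 rad. Base slab x -190 to 170, y -170 to 150 mm, top at z 28. Switch shoulder behind the plate: x -187 to -37, y 17 to 143 mm, flat top at z 100.
- gauge_plate (a point): Foot of the gauge plate, at the bed, middle of its length (slicer x -107.5, y 0, z 38 mm), slicer's axes. Upright steel plate between bed and shoulder; its flat face looks to -y, from slicer x -185 to -30 mm, top at z 100 mm.
- food_bed (a point): Middle of the food bed's top (slicer x -105, y -87, z 38 mm): flat steel carriage, slicer x -189 to -21, y -169 to -5 mm, with a thrust plate at its near end (x -194 to -189, y -161 to -11, up to z 78 mm) and no lip at its outer side. The carriage can slide up to 160 mm to +x, towards the blade, against 6 N of friction; it need not move.
- motor_housing (a point): Middle of the motor housing's top (slicer x 63.5, y 80, z 165 mm): slicer x -39 to 166, y 16 to 144 mm, behind the blade; a low carrying grip on it rises to z 175 mm.
- blade: Round steel slicing blade, 170 mm across, upright just in front of the gauge plate's plane (slicer y -0.5 to -3.5 mm, hub to -10 mm), free to spin on its spindle. Origin at its centre (slicer x 70, y 0, z 113 mm); its edge begins at slicer x -15 mm.
- cucumber: Short dark green cucumber, 130 mm long, 40 mm thick, round ended, 0.1 to 0.2 kg. Origin in its middle, on its axis (20 mm above the bed); x along its length, z up at the start, so y and z turn as it rolls. It starts lying on the bed, its axis 72 to 110 mm out from the gauge plate, up to 0.2 rad askew, its middle at slicer x -110 to -100 mm. It rolls easily when pushed.
- switch_dial (a joint): Switch dial's angle in rad, growing clockwise from above. 0 = off (its spring returns it there when let go); clicks at 0.39, 0.79 and 1.18 (first, second, third); end stop at 1.22. The spring's return torque rises from 0.07 N m at off to 0.14 N m at the third; between clicks it wavers by 0.05 N m either way, so turning takes at most 0.18 N m.
- dial_knob: The black dial, turning about a vertical axis: round skirt 50 mm across, 6 mm high, with a straight grip bar across it, 46 mm long, 13 mm thick, from 6 to 34 mm above the shoulder. Origin on the axis at the shoulder's top (slicer x -130, y 80, z 100 mm); x along the bar, parallel to the slicer's x when off. A white line marks the bar's -x end.
- dial_top (a point): Middle of the top of the dial's grip bar, on the dial's axis, 134 mm above the table.
- salad_bowl: Blue bowl with salad, 190 mm across, 75 mm high, loose; origin under its centre. Bystander.
- tumbler: Drinking glass, 68 mm across, 95 mm high, loose; origin under its centre. Bystander.
- flask: Blue drinking flask with steel cap, 70 mm across, 202 mm high, loose; origin under its centre. Bystander.
Mind the look-alikes: they are no part of the job. Of the things that look like the cucumber, the middle-sized one is meant.

How it is judged:
By the outcome, as a careful person would: the job done as asked, in the order asked, and still so for the second after the job is handed in, while the arm keeps its last pose, push and grip.
It also fails if it takes over 43 s, if anything falls off the work surface, if the arm or the gripper's body presses on something with over 40 N, if the wrist force passes 120 N, or if a joint passes its speed limit or range.

ROBOT

A 6-joint arm with a two-finger parallel gripper is mounted at the origin on the work surface. World frame = base frame: x ahead of the robot, y to its left, z up, the work surface at z = 0. Lengths are in m, angles in rad, forces in N, time in s.
With the tool pointing down it reaches from about 0.35 to 0.875 m from the base axis. Payload 4.2 kg.
Tool frame: the origin (TCP) lies between the finger pads; the fingertips stand 19 mm ahead of it and the grasp point (between the pads) is the TCP (tips_ahead is the distance from the TCP to the fingertips, in m); z points along the fingers, y is the line along which they close (so a half turn about z gives the same grasp; the last joint's range is limited). The gripper opens to 87 mm and grips with 3 to 60 N. Pads are 19 mm wide; open, the fingers measure 117 mm over their backs; the gripper's body (75 mm by 190 mm) begins 51 mm behind the grasp point.
Start: joints at [-0.846, 0.385, 0.008, 0, -1.194, -0.259], TCP at [0.281, -0.558, 0.242] pointing down, gripper open.
Joint ranges: [-3.14, 3.14], [-1.21, 2.06], [-1.07, 1.41], [-3.16, 2.05], [-2.99, -0.16], [-3.1, 3.1]. Speed limits (rad/s): [2.79, 2.79, 3.14, 3.14, 3.14, 3.14].

INTERFACE

Orientations are given as [roll, pitch, yaw] about the fixed x, y, z axes, in that order (R = Rz(yaw) Ry(pitch) Rx(roll)).
In Python, from station import state, snapshot, finish_job, tips_ahead gives the robot as it stands. The module is installed in compiled form; this text tells all that it offers.
- The arm moves only by the tool jog_arm, never from a script. Its arguments are lists of equal length, an entry for each row: "rot": the turn, a rotation vector about the world's x, y, z in rad, a list of three; "delta_pos": the shift along the world's x, y, z in m, a list of three; "jaw": the finger opening in m, from 0 to 0.087. In form: {"rot": [[ax, ay, az], ...], "delta_pos": [[dx, dy, dz], ...], "jaw": [jaw, ...]}. A call has exactly 10 rows; each row shifts and turns the commanded pose from where the row before left it; what a row does not reach is not made up. A row lasts 1/8 s, in which the tool goes at most 62.5 mm and 10.7 degrees, less where a joint would pass 70% of its speed; a pose out of reach is approached as far as the arm can. A call is refused whole if a number of a shift passes 0.0625 or a number of a turn 0.188, either way. A call with a gripper value outside its range is refused whole. The fingers move at their own pace and stop on an object; "force" is the grip in N (left out, the last holds). Time passes only in rows, so rows that do not move let the fingers close, or fill a call up. It gives the time, the measured TCP pose, the force, the opening and the grip force at its end, in the units of the state.
- state(): the state, without advancing time (a new reading comes with each control period).
- snapshot(name): name is "scene" or "top"; returns a dict with "pixels" (384x512x3 uint8, red, green, blue), "fx", "fy", "cx", "cy" (pixels), "distortion" ([k1, k2, p1, p2, k3] as OpenCV has them; the pictures are not rectified), "R" (3x3) and "t" (3): a world point X has camera coordinates R X + t. Camera axes: x right, y down, z forward; pixel columns grow to the right and rows downward; lengths in m; the calibration is good to about 2 mm. A picture is of the moment at which its call begins. There is no depth.
- finish_job(): hands the job in; it is judged then, once.
The state is a dict: "clock": time; "joint_positions": joint angles; "qd": joint speeds; "tau": joint torques, N m; "tool_pos": TCP position; "tool_rot": TCP orientation; "contact_force": force on the tool from outside, world axes, zero at the start; "torque": the same for the moment, N m; "width": finger opening in m; "gripper_force": force on a finger pad.
Only numpy, scipy, OpenCV 4.12 (cv2) and the standard library are available. Lean on these libraries where they do the work, as an engineer would, in place of code of your own. Each camera call takes 0.05 s, during which the arm holds its last target. There are 200 camera calls.

## Working session

There is one attempt and no reset: what is moved stays moved. The work goes in short steps, Python scripts to look and compute and a tool call to move; the robot and the scene stay as the last step left them, time stands still between calls to the robot, and variables do not carry over. Pictures are saved under pics/ and viewed, at most 10 in all, crops included, and the job is handed in when it is done.

Besides the shell and the picture viewer there is one more tool, called after "Emit:" as name(argument=value, ...) on one line, values as JSON. jog_arm: Moves the arm, as the interface text tells. Its arguments: {"type":"object","properties":{"rot":{"type":"array","items":{"type":"array","items":{"type":"number"}}},"delta_pos":{"type":"array","items":{"type":"array","items":{"type":"number"}}},"jaw":{"type":"array","items":{"type":"number"}},"force":{"type":"number"}},"required":["rot","delta_pos","jaw"]}

```bash
mkdir -p pics; cat > h.py <<'E'
import numpy as np, cv2
from station import state, snapshot
def cam(s): return np.array([[s['fx'],0,s['cx']],[0,s['fy'],s['cy']],[0,0,1.]]), np.array(s['distortion'],float), np.array(s['R']), np.array(s['t'])
def ray(s,uv,z):
    K,D,R,t=cam(s); p=cv2.undistortPoints(np.array(uv,float).reshape(-1,1,2),K,D).reshape(-1,2)
    d=np.c_[p,np.ones(len(p))]@R; c=-R.T@t
    return c+d*((z-c[2])/d[:,2])[:,None]
def proj(s,X):
    K,D,R,t=cam(s); return cv2.projectPoints(np.array(X,float).reshape(-1,1,3),cv2.Rodrigues(R)[0],t,K,D)[0].reshape(-1,2)
def save(s,n): cv2.imwrite('pics/'+n+'.png',s['pixels'][:,:,::-1])
E
python3 - <<'E'
from h import *
a=snapshot('scene');b=snapshot('top')
import pickle;pickle.dump((a,b),open('s.pkl','wb'))
for s,n in((a,'scene0'),(b,'top0')):
    save(s,n); print(n,-np.array(s['R']).T@s['t'],s['fx'])
print(state())
E
```

```text
scene0 [ 1.07089944 -0.36332909  0.71886579] 358.64833135449203
top0 [0.36608089 0.05449956 0.92668866] 374.9608621566328
{'clock': 0.1, 'joint_positions': array([-8.46410877e-01,  3.85470661e-01,  6.72405123e-03, -3.93667444e-04,
       -1.19403875e+00, -2.58583605e-01]), 'qd': array([-0.00068578, -0.00213306,  0.00190113, -0.00137332, -0.00057421,
        0.00023564]), 'tau': array([ 5.94296798e-04, -3.91690207e+01,  1.87934750e+01,  4.23182979e+00,
        1.34891242e-02, -6.67323161e-05]), 'tool_pos': array([ 0.28046806, -0.55794925,  0.2405655 ]), 'tool_rot': array([ 3.13957619e+00, -1.55017486e-04, -2.67593585e+00]), 'contact_force': array([ 0.17871014, -0.31151473, -0.06709278]), 'torque': array([ 0.00310285,  0.00794389, -0.03735393]), 'gripper_force': 0.0, 'width': 0.0869959250898537}
```

View pics/scene0.png

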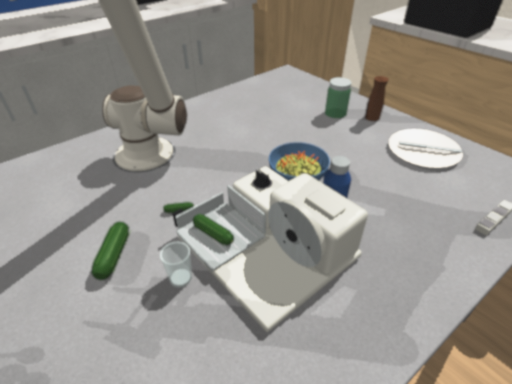

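View pics/top0.png

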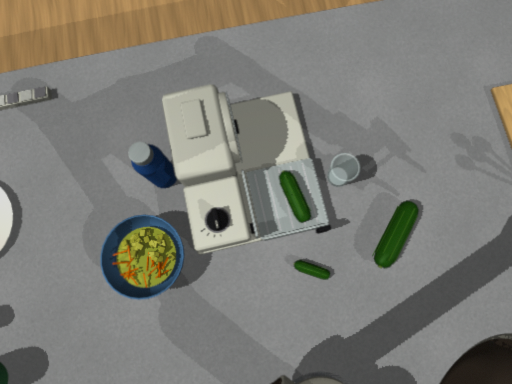

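Cucumber look-alikes in the top view are at (295,196) on the bed, (397,234) large on the table and (312,269) small on the table. The middle-sized one, on the bed, is the one meant. The dial is at (217,219), the tumbler at (344,169), the flask at (150,162) and the bowl at (143,256).

```bash
python3 - <<'E'
from h import *
import pickle
a,b=pickle.load(open('s.pkl','rb'))
im=b['pixels']; c=im[80:262,155:365][:,:,::-1]
cv2.imwrite('pics/crop.png',cv2.resize(c,None,fx=3.2,fy=3.2,interpolation=cv2.INTER_CUBIC))
hsv=cv2.cvtColor(im,cv2.COLOR_RGB2HSV)
m=cv2.inRange(hsv,(40,100,20),(80,255,200))
for k in cv2.findContours(m,cv2.RETR_EXTERNAL,cv2.CHAIN_APPROX_NONE)[0]:
    if cv2.contourArea(k)<150: continue
    k=k.reshape(-1,2); z=.058 if 155<k[:,1].mean()<225 and k[:,0].mean()<330 and k[:,0].mean()>270 else .02
    P=ray(b,k,z)[:,:2]*1000; r=cv2.minAreaRect(P.astype(np.float32)); print('green',k.mean(0),r, z)
# dial: dark
d=(im.max(2)<60).astype(np.uint8); d[:190]=0;d[245:]=0;d[:,:195]=0;d[:,240:]=0
k=max(cv2.findContours(d,cv2.RETR_EXTERNAL,cv2.CHAIN_APPROX_NONE)[0],key=cv2.contourArea).reshape(-1,2)
print('dial',k.mean(0),cv2.minEnclosingCircle(k),ray(b,[k.mean(0)],.11))
# white tops
w=((im.min(2)>185)).astype(np.uint8)
for k in cv2.findContours(w,cv2.RETR_EXTERNAL,cv2.CHAIN_APPROX_NONE)[0]:
    if cv2.contourArea(k)>400: print('white',cv2.contourArea(k),cv2.approxPolyDP(k,4,True).reshape(-1,2).tolist())
E
```

```text
green [311.74025974 269.37662338] ((339.1479187011719, -54.47467041015625), (86.89653015136719, 24.450971603393555), 59.80299758911133) 0.02
green [395.64189189 234.01351351] ((378.75067138671875, -273.9355773925781), (52.7351188659668, 178.30209350585938), 47.860530853271484) 0.02
green [294.52252252 196.22522523] ((515.0330810546875, -49.291015625), (128.79335021972656, 36.99924087524414), 11.503365516662598) 0.058
dial [217.515625 219.328125] ((217.22727966308594, 219.0454559326172), 11.507368087768555) [[0.48829181 0.13281118 0.11      ]]
white 468.0 [[0, 188], [0, 248], [12, 214]]
white 2553.0 [[231, 186], [223, 186], [220, 194], [216, 188], [210, 191], [209, 184], [186, 190], [197, 247], [245, 235], [240, 211], [233, 208], [238, 205]]
```

View pics/crop.png

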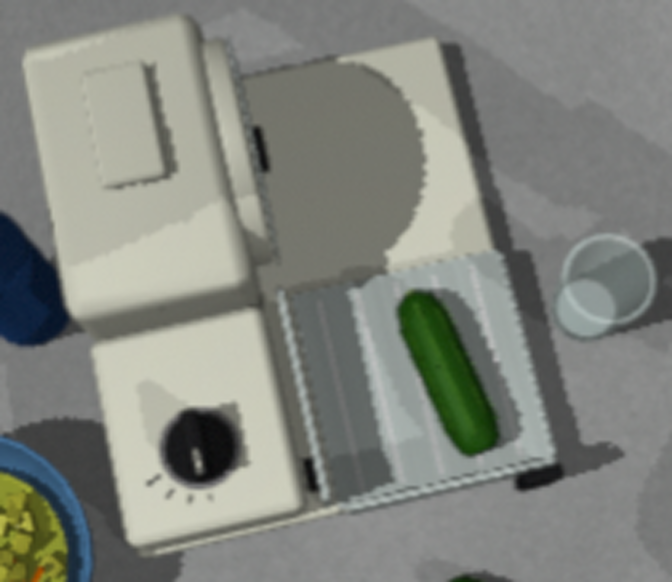

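The crop confirms the mid-sized cucumber: about 129 × 37 mm, on the bed, crop (400,295) to (495,450). The shoulder's top corners are at crop (95,347), (258,308), (300,512) and (135,552).

```bash
python3 - <<'E'
from h import *
import pickle
a,b=pickle.load(open('s.pkl','rb'))
f=lambda p:np.array(p)/3.2+[155-.35,80-.35]
sh=ray(b,f([[95,347],[258,308],[300,512],[135,552]]),.1); print('shoulder',sh[:,:2]*1000)
hs=ray(b,f([[25,55],[188,15],[250,295],[75,320]]),.165);print('housing',hs[:,:2]*1000)
print('base far right corner', ray(b,f([[438,40]]),.028)*1000)
print('bed corner', ray(b,f([[500,252],[552,460]]),.038)*1000,'thrust top',ray(b,f([[345,508],[552,460]]),.078)*1000)
print('plate top', ray(b,f([[283,290],[325,500]]),.1)*1000)
d=np.array([488.3,132.8])
for n,(p,q) in {'sh':(sh[2],sh[1]),'sh2':(sh[3],sh[0]),'hs':(hs[3],hs[0]),'hs2':(hs[2],hs[1])}.items():
    v=(q-p)[:2];print(n,np.arctan2(v[1],v[0]),np.linalg.norm(v))
E
```

```text
shoulder [[574.8895777  194.44978463]
 [578.98460913  76.3695563 ]
 [431.86736545  75.57201482]
 [428.26233257 191.02272063]]
housing [[771.52382664 197.85543337]
 [777.44286376  82.58518271]
 [571.93803714  78.11874353]
 [578.99511828 193.36809271]]
base far right corner [[ 787.52859068 -107.19949322   28.        ]]
bed corner [[ 600.22198179 -112.92005531   38.        ]
 [ 435.9008002  -113.62786592   38.        ]] thrust top [[ 429.86766967   44.59439842   78.        ]
 [ 432.75819625 -106.06042705   78.        ]]
plate top [[588.27150823  56.44278553 100.        ]
 [436.37677687  57.16278337 100.        ]]
sh 0.005421075371779926 0.1471194054487153
sh2 0.023368372991202487 0.14666728940234242
hs 0.023303165562888535 0.19258099534806508
hs2 0.021730565602065523 0.20555335765660668
```

```bash
python3 - <<'E'
from h import *
import pickle
a,b=pickle.load(open('s.pkl','rb'))
print('tumbler base',ray(b,[[340,174]],.0),'rim',ray(b,[[345,167]],.095)); print('flask top',ray(b,[[141,153]],.202))
# cucumber & dial in scene view
hsv=cv2.cvtColor(a['pixels'],cv2.COLOR_RGB2HSV); m=cv2.inRange(hsv,(40,100,20),(80,255,200)); m[:,:190]=0;m[:,238:]=0;m[:205]=0;m[250:]=0
k=max(cv2.findContours(m,cv2.RETR_EXTERNAL,cv2.CHAIN_APPROX_NONE)[0],key=cv2.contourArea).reshape(-1,2)
P=ray(a,k,.058)[:,:2]*1000; print('cuc scene',cv2.minAreaRect(P.astype(np.float32)))
d=(a['pixels'].max(2)<60).astype(np.uint8); d[:165]=0;d[195:]=0;d[:,:245]=0;d[:,278:]=0
ys,xs=np.nonzero(d);print('dial px',xs.mean(),ys.mean(),ray(a,[[xs.mean(),ys.mean()]],.117))
print('pred dial top px',proj(a,[[.488,.133,.134],[.488,.133,.1]]))
E
```

```text
tumbler base [[ 0.55474775 -0.18320366  0.        ]] rim [[ 0.54912186 -0.1742205   0.095     ]]
flask top [[0.63908554 0.2517988  0.202     ]]
cuc scene ((512.2435913085938, -50.676395416259766), (129.16470336914062, 36.679134368896484), 10.821249961853027)
dial px 261.2439024390244 180.6158536585366 [[0.50027748 0.12290084 0.117     ]]
pred dial top px [[261.20776581 171.93273974]
 [261.13381536 181.82342858]]
```

Emit:
jog_arm(rot=[[0,0,0.13],[0,0,0.13],[0,0,0.13],[0,0,0.13],[0,0,0.13],[0,0,0.13],[0,0,0.13],[0,0,0.13],[0,0,0.13],[0,0,0.13]], delta_pos=[[0.0235,0.0465,0],[0.0235,0.0465,0],[0.0235,0.0465,0],[0.0235,0.0465,0],[0.0235,0.0465,0],[0.0235,0.0465,0],[0.0235,0.0465,0],[0.0235,0.0465,0],[0.0235,0.0465,0],[0.0235,0.0465,0]], jaw=[0.07,0.07,0.07,0.07,0.07,0.07,0.07,0.07,0.07,0.07], force=40)

```text
clock: 1.35
tool_pos: [0.516, -0.0917, 0.2413]
tool_rot: [3.141, 0.0, -1.371]
contact_force: [0.2, 0.0, -0.3]
width: 0.0699
gripper_force: 0.0
```

Emit:
jog_arm(rot=[[0,0,0],[0,0,0],[0,0,0],[0,0,0],[0,0,0],[0,0,0],[0,0,0],[0,0,0],[0,0,0],[0,0,0]], delta_pos=[[0,-0.002,-0.03],[0,0,-0.03],[0,0,-0.03],[0,0,-0.025],[0,0,-0.02],[0,0,-0.015],[0,0,-0.015],[0,0,-0.01],[0,0,0],[0,0,0]], jaw=[0.07,0.07,0.07,0.07,0.07,0.07,0.07,0.07,0.07,0.07])

```text
clock: 2.6
tool_pos: [0.5162, -0.0954, 0.0671]
tool_rot: [-3.14, -0.0, -1.376]
contact_force: [0.1, -1.3, 0.7]
width: 0.0698
gripper_force: 0.0
```

```bash
python3 - <<'E'
from h import *
a=snapshot('scene');b=snapshot('top')
A=cv2.resize(a['pixels'][150:310,140:380],None,fx=2.4,fy=2.4);B=cv2.resize(b['pixels'][130:260,180:375],None,fx=2.4,fy=2.4)
o=np.zeros((A.shape[0]*0+330+0,0,3),np.uint8)
h=max(len(A),len(B));p=lambda x:np.pad(x,((0,h-len(x)),(0,0),(0,0)))
o=np.hstack([p(A),p(B)]);o=cv2.resize(o,(800,int(len(o)*800/o.shape[1])));cv2.imwrite('pics/d1.png',o[:,:,::-1])
E
```

```text
(no output)
```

View pics/d1.png

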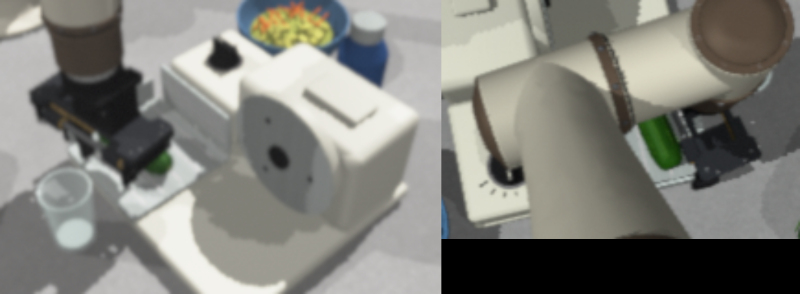

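The tool is down behind the cucumber on the outer side, clear of the tumbler (left view, glass at (65,205)). Now I roll it towards the plate.

Emit:
jog_arm(rot=[[0,0,0],[0,0,0],[0,0,0],[0,0,-0.01],[0,0,-0.015],[0,0,-0.015],[0,0,-0.02],[0,0,-0.02],[0,0,-0.02],[0,0,-0.02]], delta_pos=[[0,0.004,0],[0,0.004,0],[0,0.004,0],[-0.001,0.004,0],[-0.001,0.005,0],[-0.001,0.005,0],[-0.001,0.006,0],[-0.001,0.006,0],[-0.001,0.006,0],[-0.001,0.006,0]], jaw=[0.07,0.07,0.07,0.07,0.07,0.07,0.07,0.07,0.07,0.07])

```text
clock: 3.95
tool_pos: [0.5087, -0.045, 0.0665]
tool_rot: [3.142, 0.0, -1.497]
contact_force: [-0.2, 0.8, -0.7]
width: 0.0702
gripper_force: 0.1
```

```bash
cat > look.py <<'E'
from h import *
import sys
n=sys.argv[1]
a=snapshot('scene');b=snapshot('top')
print({k:np.round(v,4) for k,v in state().items() if k in('clock','tool_pos','tool_rot','contact_force','torque','width','joint_positions')})
for s,nm,sl in((a,'scene',(slice(195,255),slice(180,262))),(b,'top',(slice(150,240),slice(245,335)))):
    hsv=cv2.cvtColor(s['pixels'],cv2.COLOR_RGB2HSV); m=cv2.inRange(hsv,(40,90,20),(80,255,210)); w=np.zeros_like(m);w[sl]=m[sl]
    ks=[k for k in cv2.findContours(w,cv2.RETR_EXTERNAL,cv2.CHAIN_APPROX_NONE)[0] if cv2.contourArea(k)>15]
    for k in ks:
        k=k.reshape(-1,2).astype(float); P=ray(s,k,.058)[:,:2]*1000; print(nm,len(k),[np.round(q,2) for q in cv2.minAreaRect(P.astype(np.float32))])
A=cv2.resize(a['pixels'][150:310,140:380],(400,267));B=cv2.resize(b['pixels'][130:260,180:375],(400,267))
cv2.imwrite('pics/'+n+'.png',np.hstack([A,B])[:,:,::-1])
E
python3 look.py d2
```

```text
{'clock': np.float64(4.05), 'joint_positions': array([ 2.304e-01,  3.980e-01, -4.903e-01, -1.000e-04, -6.825e-01,
       -1.551e-01]), 'tool_pos': array([ 0.5087, -0.0448,  0.0666]), 'tool_rot': array([-3.1415e+00,  1.0000e-04, -1.4955e+00]), 'contact_force': array([0.2263, 0.2675, 0.26  ]), 'torque': array([ 0.0261,  0.1252, -0.0325]), 'width': np.float64(0.0702)}
scene 29 [array([559.65,  -0.75]), array([22.36, 35.82]), np.float64(6.19)]
scene 17 [array([391.08, -67.06]), array([26.2, 14.6]), np.float64(0.1)]
top 60 [array([471.14,  -7.32]), array([57.67, 30.52]), np.float64(6.74)]
```

Emit:
jog_arm(rot=[[0,0,-0.01],[0,0,-0.01],[0,0,-0.01],[0,0,-0.01],[0,0,-0.01],[0,0,-0.008],[0,0,0],[0,0,0],[0,0,0],[0,0,0]], delta_pos=[[0,0.006,0],[0,0.006,0],[0,0.006,0],[0,0.005,0],[0,0.005,0],[0,0.004,0],[0,0.004,0],[0,0.003,0],[0,0.003,0],[0,0.002,0]], jaw=[0.07,0.07,0.07,0.07,0.07,0.07,0.07,0.07,0.07,0.07])

```text
clock: 5.3
tool_pos: [0.5086, -0.0013, 0.0665]
tool_rot: [3.141, -0.0, -1.554]
contact_force: [-0.9, -0.8, 1.5]
width: 0.0699
gripper_force: 0.4
```

```bash
python3 look.py d3
```

```text
{'clock': np.float64(5.4), 'joint_positions': array([ 3.171e-01,  3.955e-01, -4.949e-01, -1.000e-04, -6.802e-01,
       -3.000e-01]), 'tool_pos': array([ 0.5088, -0.0012,  0.0665]), 'tool_rot': array([-3.1414e+00,  1.0000e-04, -1.5537e+00]), 'contact_force': array([ 0.3237, -0.108 ,  0.2478]), 'torque': array([-0.0458,  0.0864,  0.0347]), 'width': np.float64(0.0697)}
scene 19 [array([556.43,  33.04]), array([14.79, 24.98]), np.float64(15.17)]
scene 28 [array([395.98, -58.34]), array([29.86, 23.88]), np.float64(59.5)]
top 59 [array([467.79,  37.57]), array([62.22, 20.35]), np.float64(2.31)]
```

View pics/d3.png

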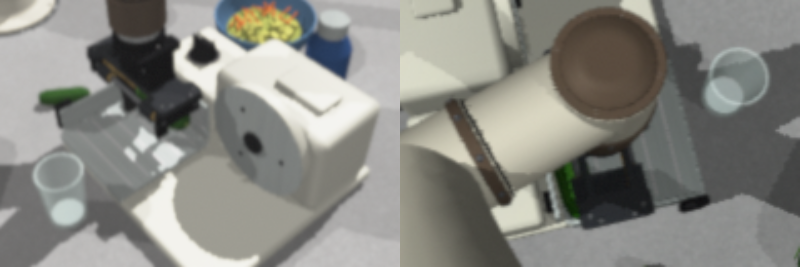

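The cucumber is nearly against the plate, at (565,185) in the right view. I push on slowly until the contact force shows.

Emit:
jog_arm(rot=[[0,0,0],[0,0,0],[0,0,0],[0,0,0],[0,0,0],[0,0,0],[0,0,0],[0,0,0],[0,0,0],[0,0,0]], delta_pos=[[0,0.001,0],[0,0.001,0],[0,0.001,0],[0,0.001,0],[0,0.0005,0],[0,0.0005,0],[0,0.0005,0],[0,0.0005,0],[0,0,0],[0,0,0]], jaw=[0.07,0.07,0.07,0.07,0.07,0.07,0.07,0.07,0.07,0.07])

```text
clock: 6.65
tool_pos: [0.5087, 0.0044, 0.0665]
tool_rot: [3.141, -0.0, -1.554]
contact_force: [-0.3, -2.4, 1.2]
width: 0.0699
gripper_force: 1.4
```

Emit:
jog_arm(rot=[[0,0,0],[0,0,0],[0,0,0],[0,0,0],[0,0,0],[0,0,0],[0,0,0],[0,0,0],[0,0,0],[0,0,0]], delta_pos=[[0,0.0005,0],[0,0.0005,0],[0,0.0005,0],[0,0.0005,0],[0,0.0005,0],[0,0,0],[0,0,0],[0,0,0],[0,0,0],[0,0,0]], jaw=[0.07,0.07,0.07,0.07,0.07,0.07,0.07,0.07,0.07,0.07])

```text
clock: 7.9
tool_pos: [0.5085, 0.005, 0.0666]
tool_rot: [3.14, -0.003, -1.552]
contact_force: [2.1, -12.7, 0.9]
width: 0.0702
gripper_force: 6.2
```

```bash
python3 look.py d4
```

```text
{'clock': np.float64(8.0), 'joint_positions': array([ 0.331 ,  0.3957, -0.496 ,  0.004 , -0.6816, -0.3153]), 'tool_pos': array([0.5085, 0.005 , 0.0666]), 'tool_rot': array([ 3.14  , -0.0032, -1.5519]), 'contact_force': array([  2.1994, -13.0029,  -0.0714]), 'torque': array([-3.6547, -0.5506,  0.447 ]), 'width': np.float64(0.0702)}
scene 20 [array([558.15,  33.49]), array([14.1 , 27.18]), np.float64(3.97)]
scene 28 [array([395.98, -58.34]), array([29.86, 23.88]), np.float64(59.5)]
top 56 [array([467.95,  42.9 ]), array([59.43, 16.68]), np.float64(0.86)]
```

Contact is firm: 13 N at TCP y = 0.005, as predicted. I back off slowly, then rise.

Emit:
jog_arm(rot=[[0,0,0],[0,0,0],[0,0,0],[0,0,0],[0,0,0],[0,0,0],[0,0,0],[0,0,0],[0,0,0],[0,0,0]], delta_pos=[[0,-0.001,0],[0,-0.001,0],[0,-0.002,0],[0,-0.005,0],[0,-0.01,0],[0,-0.015,0],[0,-0.01,0.02],[0,0,0.04],[0,0,0.05],[0,0,0.05]], jaw=[0.07,0.07,0.07,0.07,0.07,0.07,0.07,0.07,0.07,0.07])

```text
clock: 9.25
tool_pos: [0.5083, -0.0379, 0.228]
tool_rot: [3.141, 0.0, -1.555]
contact_force: [0.3, 0.7, -0.2]
width: 0.07
gripper_force: 0.0
```

```bash
python3 look.py d5
```

```text
{'clock': np.float64(9.35), 'joint_positions': array([ 0.2446,  0.1953, -0.2847,  0.0023, -1.0776, -0.2284]), 'tool_pos': array([ 0.512 , -0.0375,  0.2328]), 'tool_rot': array([-3.1284e+00,  1.0000e-03, -1.5535e+00]), 'contact_force': array([0.5886, 1.0215, 0.0128]), 'torque': array([0.0307, 0.0252, 0.0222]), 'width': np.float64(0.0703)}
scene 27 [array([395.23, -58.11]), array([31.14, 22.44]), np.float64(67.46)]
scene 75 [array([498.01,  33.45]), array([132.94,  37.71]), np.float64(0.85)]
top 103 [array([488.83,  34.59]), array([104.01,  36.59]), np.float64(1.9)]
```

View pics/d5.png

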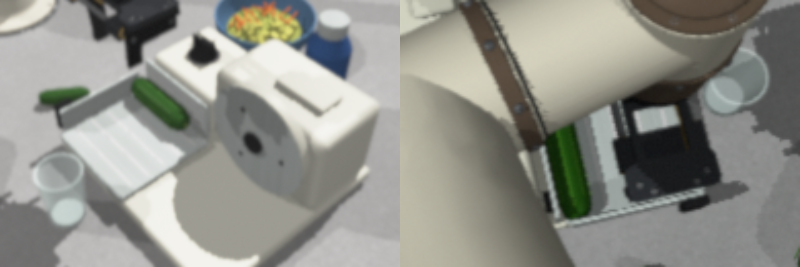

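The cucumber rests at (0.498, 0.034), axis 20 mm from the plate and parallel to it, shown in the left view from (140,85) to (185,125). Next the dial.

Emit:
jog_arm(rot=[[0,0,0.157],[0,0,0.157],[0,0,0.157],[0,0,0.157],[0,0,0.157],[0,0,0.157],[0,0,0.157],[0,0,0.157],[0,0,0.157],[0,0,0.157]], delta_pos=[[-0.002,0.017,0],[-0.002,0.017,0],[-0.002,0.017,0],[-0.002,0.017,0],[-0.002,0.017,0],[-0.002,0.017,0],[-0.002,0.017,0],[-0.002,0.017,0],[-0.002,0.017,0],[-0.002,0.017,0]], jaw=[0.06,0.06,0.06,0.06,0.06,0.06,0.06,0.06,0.06,0.06])

```text
clock: 10.6
tool_pos: [0.4884, 0.1328, 0.2258]
tool_rot: [3.141, 0.001, 0.021]
contact_force: [0.1, 0.3, -0.6]
width: 0.0596
gripper_force: 0.0
```

Emit:
jog_arm(rot=[[0,0,0],[0,0,0],[0,0,0],[0,0,0],[0,0,0],[0,0,0],[0,0,0],[0,0,0],[0,0,0],[0,0,0]], delta_pos=[[0,0,-0.02],[0,0,-0.02],[0,0,-0.015],[0,0,-0.015],[0,0,-0.01],[0,0,-0.01],[0,0,-0.005],[0,0,0],[0,0,0],[0,0,0]], jaw=[0.06,0.06,0.06,0.06,0.06,0.06,0.06,0.06,0.06,0.06])

```text
clock: 11.85
tool_pos: [0.489, 0.1333, 0.132]
tool_rot: [-3.141, -0.001, 0.016]
contact_force: [-0.3, -0.5, -0.0]
width: 0.0597
gripper_force: 0.0
```

```bash
python3 - <<'E'
from h import *
a=snapshot('scene');cv2.imwrite('pics/d6.png',cv2.resize(a['pixels'][120:260,180:380],(800,560),interpolation=cv2.INTER_CUBIC)[:,:,::-1]);print(state()['tool_pos'],state()['contact_force'])
E
```

```text
[0.48889465 0.13325537 0.13191937] [ 0.48184914 -0.96029413 -0.17158065]
```

View pics/d6.png

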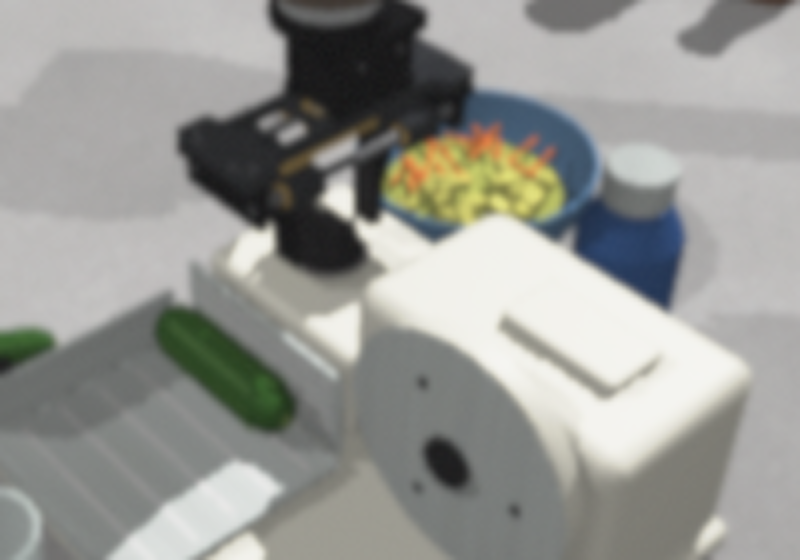

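The fingers straddle the dial at (320,240), and the cucumber lies along the plate. I close the gripper on the bar.

Emit:
jog_arm(rot=[[0,0,0],[0,0,0],[0,0,0],[0,0,0],[0,0,0],[0,0,0],[0,0,0],[0,0,0],[0,0,0],[0,0,0]], delta_pos=[[0,0,-0.002],[0,0,0],[0,0,0],[0,0,0],[0,0,0],[0,0,0],[0,0,0],[0,0,0],[0,0,0],[0,0,0]], jaw=[0.04,0.03,0.02,0.01,0.01,0.005,0.005,0.005,0.005,0.005], force=40)

```text
clock: 13.15
tool_pos: [0.4888, 0.1348, 0.1296]
tool_rot: [-3.139, -0.001, 0.017]
contact_force: [-2.3, 5.9, -0.6]
width: 0.0128
gripper_force: 40.0
```

Emit:
jog_arm(rot=[[0,0,-0.08],[0,0,-0.12],[0,0,-0.12],[0,0,-0.12],[0,0,-0.12],[0,0,-0.12],[0,0,-0.12],[0,0,-0.12],[0,0,-0.12],[0,0,-0.1]], delta_pos=[[0,0.001,0],[0,0.0005,0],[0,0,0],[0,0,0],[0,0,0],[0,0,0],[0,0,0],[0,0,0],[0,0,0],[0,0,0]], jaw=[0.005,0.005,0.005,0.005,0.005,0.005,0.005,0.005,0.005,0.005])

```text
clock: 14.4
tool_pos: [0.4883, 0.1343, 0.1296]
tool_rot: [3.14, -0.0, -1.127]
contact_force: [-1.0, -0.4, 1.9]
width: 0.0129
gripper_force: 40.0
```

```bash
python3 look.py d7
```

```text
{'clock': np.float64(14.5), 'joint_positions': array([ 5.895e-01,  3.020e-01, -4.331e-01,  1.000e-04, -8.368e-01,
       -1.421e-01]), 'tool_pos': array([0.4883, 0.1343, 0.1296]), 'tool_rot': array([ 3.1405e+00, -3.0000e-04, -1.1233e+00]), 'contact_force': array([-1.3055, -0.6962,  2.0336]), 'torque': array([-0.2056,  0.4711,  0.1372]), 'width': np.float64(0.0129)}
scene 28 [array([395.98, -58.34]), array([29.86, 23.88]), np.float64(59.5)]
scene 73 [array([498.92,  33.26]), array([131.12,  37.3 ]), np.float64(0.86)]
top 118 [array([499.97,  34.39]), array([127.34,  35.34]), np.float64(1.57)]
```

Emit:
jog_arm(rot=[[0,0,-0.02],[0,0,-0.02],[0,0,-0.02],[0,0,-0.01],[0,0,0],[0,0,0],[0,0,0],[0,0,0],[0,0,0],[0,0,0]], delta_pos=[[0,0,0],[0,0,0],[0,0,0],[0,0,0],[0,0,0],[0,0,0],[0,0,0],[0,0,0],[0,0,0],[0,0,0]], jaw=[0.005,0.005,0.005,0.005,0.005,0.005,0.005,0.005,0.005,0.005])

```text
clock: 15.75
tool_pos: [0.4883, 0.1343, 0.1295]
tool_rot: [3.14, -0.0, -1.194]
contact_force: [-4.3, -1.8, 5.7]
width: 0.0129
gripper_force: 40.0
```

```bash
python3 look.py d8; python3 - <<'E'
from h import *
a=snapshot('scene');cv2.imwrite('pics/d9.png',cv2.resize(a['pixels'][120:260,180:380],(800,560),interpolation=cv2.INTER_CUBIC)[:,:,::-1])
E
```

```text
{'clock': np.float64(15.85), 'joint_positions': array([ 0.5895,  0.3021, -0.4331, -0.    , -0.8367, -0.2125]), 'tool_pos': array([0.4883, 0.1343, 0.1295]), 'tool_rot': array([ 3.1405e+00, -2.0000e-04, -1.1938e+00]), 'contact_force': array([-4.4441, -2.3147,  4.6027]), 'torque': array([-0.6924,  1.5594,  0.1983]), 'width': np.float64(0.0129)}
scene 28 [array([395.98, -58.34]), array([29.86, 23.88]), np.float64(59.5)]
scene 73 [array([498.93,  33.27]), array([131.05,  37.1 ]), np.float64(1.37)]
top 118 [array([500.25,  34.29]), array([127.85,  35.55]), np.float64(1.14)]
```

View pics/d9.png

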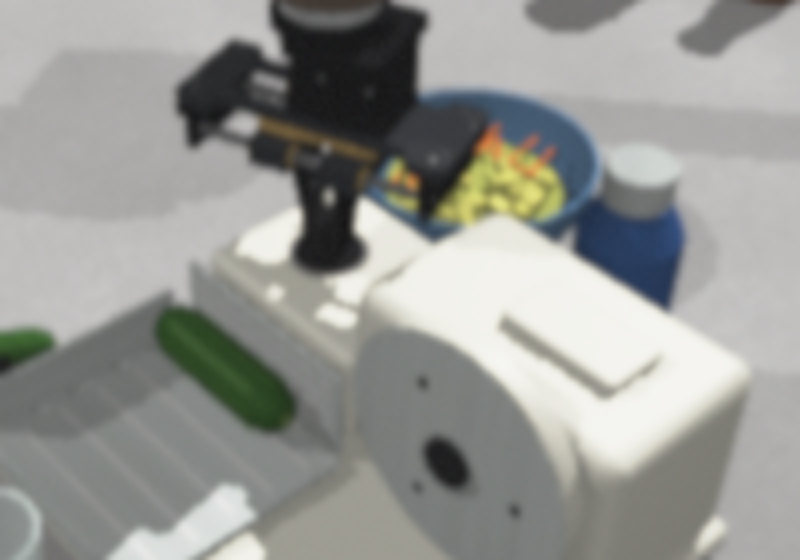

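Emit:
jog_arm(rot=[[0,0,-0.01],[0,0,-0.01],[0,0,0],[0,0,0],[0,0,0],[0,0,0],[0,0,0],[0,0,0],[0,0,0],[0,0,0]], delta_pos=[[0,0,0],[0,0,0],[0,0,0],[0,0,0],[0,0,0],[0,0,0],[0,0,0],[0,0,0],[0,0,0],[0,0,0]], jaw=[0.005,0.005,0.005,0.005,0.005,0.005,0.005,0.005,0.005,0.005])

```text
clock: 17.15
tool_pos: [0.4883, 0.1343, 0.1295]
tool_rot: [3.14, -0.0, -1.213]
contact_force: [-4.2, -1.8, 4.3]
width: 0.0127
gripper_force: 40.0
```

```bash
python3 look.py d10
```

```text
{'clock': np.float64(17.25), 'joint_positions': array([ 5.896e-01,  3.021e-01, -4.332e-01,  3.000e-04, -8.368e-01,
       -2.315e-01]), 'tool_pos': array([0.4883, 0.1343, 0.1295]), 'tool_rot': array([ 3.1404e+00, -5.0000e-04, -1.2125e+00]), 'contact_force': array([-4.1901, -2.451 ,  5.1672]), 'torque': array([-0.6746,  1.4855,  0.4176]), 'width': np.float64(0.0125)}
scene 28 [array([395.98, -58.34]), array([29.86, 23.88]), np.float64(59.5)]
scene 74 [array([499.46,  33.27]), array([132.19,  37.3 ]), np.float64(0.87)]
top 118 [array([500.24,  34.36]), array([127.81,  35.73]), np.float64(0.86)]
```

The torque rose from 0.20 to 0.42 N m, so the dial is past the third click and against its end stop. The cucumber hasn't moved.

```bash
python3 -c "from station import finish_job; print(finish_job())"
```

```text
the job is handed in; nothing more can be done
None
```

I rolled the cucumber snug and straight along the gauge plate, clear of the blade, and handed the job in after about 17 s while still holding the dial past its third click, against its end stop.

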